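# Open a dosing pump's head for a tube change and hold it open

### The job

The dosing pump on the prep desk is waiting between doses and its tube is due to be changed: press the round stop key fully down and let it come back up, then press the long bar-shaped load key fully down and let it up too, without pressing the square start key. Then swing the cam lever of the pump head up and over from the back towards the pump's front until the jaw is lifted to its highest, which comes before the lever's end stop (beyond it the jaw sinks again). The lever is sprung and falls shut if let go, so finish while still holding it there with the fingers, steady, for a colleague to thread the new tube, and leave the vials and the basket standing where they are.

Things in the scene. Friction and masses are not known exactly. Their poses are not given: they have to be found in the camera images.
- pump: heavy bench dosing pump, fixed. Origin on the desk; x to its back, y to its left seen from the keys, z up. White housing x -80..80, y -65..115 mm, 95 high; three keys along the front edge, tilted display behind them up to 128 high. Aluminium pump head on the right end: y -65..-112, x -50..50 (-64..64 below 60 high), up to 176 high with the jaw shut; cam lever outermost, in the plane y = -121 mm
- stop_key_top (a point): centre of the top of the stop key: round, 28 mm across, the right-hand key of the row (nearest the pump head), top 103.5 mm above the desk, 8.5 mm above the housing when up; at pump x -47, y 1 mm
- start_key_top (a point): centre of the top of the start key: square, 24 mm, the middle key; not to be pressed. At pump x -47, y 43 mm (keys 42 mm apart)
- load_key_top (a point): centre of the top of the load key: a bar 36 mm long (along pump x) by 16 mm wide, the left-hand key, same height as the others; at pump x -47, y 85 mm
- stop_key (a joint): travel of the stop key, m: 0 up, 0.005 fully down; a spring (1.4 N to start, 4.9 N fully down) brings it back up. More than 0.003 counts as pressed
- start_key (a joint): travel of the start key, m, same spring and travel; never to go beyond 0.0025
- load_key (a joint): travel of the load key, m, same spring and travel; more than 0.003 counts as pressed
- lever_pivot (a point): cam lever's pivot point on its axis, 150 mm above the desk, in the middle of the lever's thickness; the axis is horizontal along pump y, at pump x = 0
- lever_grip (a point): centre of the lever's grey grip, 88 mm from the pivot; grip 50 mm long along the lever, 16 thick (along pump y, the axis), 22 deep. Shut, the lever points to the pump's back and 30 degrees up (grip 194 mm above the desk); at the highest lift it points to the front and 41 degrees up. Fingers on both sides may reach 20 mm below its centre, clear of the head
- lever (a joint): cam lever angle, rad: 0 shut, grows as the grip goes up and over to the front; the jaw is highest at 1.9, end stop at 2.5. A return spring pulls it shut with about 3 N at the grip when shut, rising to about 4 N at the highest lift; it swings shut when let go. Pinched, its grip turns and creeps between the fingers, so it can lag the hand by some 0.2 rad: check it
- jaw (a joint): lift of the jaw, m: 0 shut; 0.0119 at its highest (lever 1.9), and less again beyond: 0.0103 at the end stop. Only the lever's eccentric lifts it; lift = 0.009 (cos(lever - 1.9) + 0.323)
- jaw_top (a point): middle of the top of the steel cross-head of the jaw, a bar 92 mm long along pump x, 176 mm above the desk when shut; it goes straight up with the jaw
- vial_a_mid (a point): bystander: amber vial with metal cap, 29 mm across, 58 mm high, standing loose in front of the pump; this is its centre, half-way up
- vial_b_mid (a point): bystander: second amber vial, same size, loose in front of the pump; its centre
- vial_c_mid (a point): bystander: small clear vial, 22 mm across, 42 mm high, standing loose to the right of the pump head; its centre
- basket_mid (a point): bystander: white open basket of vials, 120 x 200 x 55 mm, loose on the desk to the left of the pump; its centre, half-way up

How it is judged (in metres and radians):
On the way, in this order (a step that is already met when the one before it is completed fails the run):
1. the stop key is pressed, the other keys up and the jaw still shut (value of joint stop_key above 0.003 m and value of joint each of load_key, start_key below 0.0015 m and value of joint jaw below 0.002 m), for 0.05 s.
2. then, the stop key up again, the load key is pressed, the jaw still shut (value of joint load_key above 0.003 m and value of joint each of stop_key, start_key below 0.0015 m and value of joint jaw below 0.002 m), for 0.05 s.
3. then, all keys up, the lever has lifted the jaw to its highest (value of joint jaw above 0.0115 m and value of joint each of stop_key, load_key, start_key below 0.0015 m), for 0.2 s.
At the end, for the whole second after the job is handed in: The fingers hold the cam lever (more than 1 N) still (under 0.1 rad/s) at the top of its lift: jaw lifted more than 11.5 mm of 11.9 mm, lever between 1.6 and 2.2 rad; all three keys up (under 1.5 mm); vials upright and, like the basket, within 30 mm of where they were (all of step 3 and value of joint lever between 1.6 and 2.2 rad and velocity of joint lever between -0.1 and 0.1 rad/s and contact force between the fingers and lever above 1 N and not (distance of any of vial_a_mid, vial_b_mid, vial_c_mid, basket_mid from where it was at the start of the episode above 0.03 m or angle between any of vial_a_mid, vial_b_mid, vial_c_mid's own z axis and vertical above 0.5 rad)); the arm keeps its last pose, push and grip.
It fails at once if the square start key is pressed (more than 2.5 mm) (value of joint start_key above 0.0025 m).
It fails at once if a vial is knocked over, or a vial or the basket is shifted more than 30 mm (distance of any of vial_a_mid, vial_b_mid, vial_c_mid, basket_mid from where it was at the start of the episode above 0.03 m or angle between any of vial_a_mid, vial_b_mid, vial_c_mid's own z axis and vertical above 0.5 rad).
It also fails if it takes over 51 s, if anything falls off the work surface, if the arm or the gripper's body presses on something with over 40 N, if the wrist force passes 120 N, or if a joint passes its speed limit or range.

### The arm

A 6-joint arm with a two-finger parallel gripper is mounted at the origin on the work surface. World frame = base frame: x ahead of the robot, y to its left, z up, the work surface at z = 0. Lengths are in mm, angles in rad, forces in N, time in s.
With the tool pointing down it reaches from about 425 to 950 mm from the base axis. Payload 14.7 kg.
Tool frame: the origin (TCP) lies midway between the tips of the shut fingers; the grasp point (between the pads) lies 19 mm behind it (ctrl.hold_point_z is the distance from the TCP to the grasp point, in mm); z points along the fingers, y is the line along which they close (so a half turn about z gives the same grasp; the last joint's range is limited). The gripper opens to 85 mm and grips with 20 to 120 N. Pads are 22 mm wide; open, the fingers measure 114 mm over their backs; the gripper's body (76 mm by 85 mm) begins 54 mm behind the grasp point. The pads swing forward as they close: fully open they stand 13 mm farther back than shut.
Start: joints at [1.13, 0.48, 1.596, -0, 1.065, -0.047], TCP at [249.381, 600.251, 231.297] pointing down, gripper open.
Joint ranges: [-2.75, 2.75], [-0.82, 2.05], [0.23, 2.67], [-1.56, 4.7], [0.09, 2.69], [-2.92, 2.92]. Speed limits (rad/s): [1.89, 1.89, 2.39, 3.01, 3.01, 3.01].

### API

Orientations are given as a unit quaternion [x, y, z, w].
In Python, from workcell import sensors, viewer, order, recognise, spot_point, ctrl gives the robot as it stands. The module is installed in compiled form; this text tells all that it offers.
- The arm moves only by the tool send_rows, never from a script. Its argument "plan" is a list that holds one entry, the list of rows, each a list of 5 numbers: the closure in counts, from 0 (fully open) to 255 (shut), then the shift along the tool's x, y, z in m, then the turn about the tool's z in rad. A call has 1 to 5 rows; each row shifts and turns the commanded pose from where the row before left it, along the tool's axes as they then stand; what a row does not reach is not made up. A row lasts 1/10 s, in which the tool goes at most 50 mm and 8.59 degrees, less where a joint would pass 70% of its speed; a pose out of reach is approached as far as the arm can. A call is refused whole if a number of a shift passes 0.05 or a number of a turn 0.15, either way. A call with a gripper value outside its range is refused whole. The fingers move at their own pace and stop on an object; "newtons" is the grip in N (left out, the last holds). Time passes only in rows, so rows that do not move let the fingers close. It gives the time, the measured TCP pose, the force, the opening and the grip force at its end, in the units of the state.
- sensors.observe(): the state, without advancing time (a new reading comes with each control period).
- viewer.grab_frame(name): name is "scene" or "top"; returns a dict with "img" (420x560x3 uint8, red, green, blue), "depth" (420x560 float32, mm along the optical axis (not along the pixel's ray), 0 where there is no reading), "intrinsics" (3x3 intrinsics, pixels), "origin" and "attitude" of the camera in the world. Camera axes: x right, y up, looking along -z (the intrinsics and any distortion apply to the point x, -y, -z); pixel columns grow to the right and rows downward; lengths in mm; the calibration is good to about 2 mm. A picture is of the moment at which its call begins.
- order.finish_job(): hands the job in; it is judged then, once.
Trained networks look in a picture, given as the dict that the camera call returned (one of the last four; its "shot" number tells which), for a name from the list of things; names that differ only in an ending like _2 or _b are one class to them, and where a whole thing is asked for, a point or a joint stands for the part that bears it (a point fixed in the world has none). Each returns a list of dicts, best first, with "p" (0 to 1); they miss things now and then, are a little off and sometimes report something else, mostly with a low value. They report only what shows in the picture. A call takes as long as a camera call.
- recognise(picture, name): "at" ([x, y, z] in mm, in the coordinates of the camera as it stood for that picture, good to about 4 mm: the middle of the surface that is visible of it).
- spot_point(picture, name): "at" ([x, y, z] in mm, in the coordinates of the camera as it stood for that picture, good to about 4 mm: a listed point, or the origin of a listed thing).
The state is a dict: "t": time; "joints": joint angles; "joint_velocities": joint speeds; "joint_torque": joint torques, N m; "tool_pos": TCP position; "ee_rot": TCP orientation; "contact_force": force on the tool from outside, world axes, zero at the start; "ft_torque": the same for the moment, N m; "width": opening from 0.0 (shut) to 1.0 (fully open); "grip_force": force on a finger pad.
Only numpy, scipy, OpenCV 4.12 (cv2) and the standard library are available. Lean on these libraries where they do the work, as an engineer would, in place of code of your own. Each camera call takes 0.05 s, during which the arm holds its last target. There are 200 camera calls.

## Working session

There is one attempt and no reset: what is moved stays moved. The work goes in short steps, Python scripts to look and compute and a tool call to move; the robot and the scene stay as the last step left them, time stands still between calls to the robot, and variables do not carry over. Pictures are saved under pics/ and viewed, at most 10 in all, crops included, and the job is handed in when it is done.

Besides the shell and the picture viewer there is one more tool, called after "Request:" as name(argument=value, ...), one argument or row to a line, values as JSON. send_rows: Moves the arm, as the interface text tells. Its arguments: {"type":"object","properties":{"plan":{"type":"array","items":{"type":"array","items":{"type":"array","items":{"type":"number"}}}},"newtons":{"type":"number"}},"required":["plan"]}

```bash
mkdir -p pics; cat > h.py <<'E'
import numpy as np, cv2
from scipy.spatial.transform import Rotation as R
from workcell import sensors, viewer, order, recognise, spot_point, ctrl
def w(f,p):
    A=np.array(f["attitude"],float)
    M=R.from_quat(A).as_matrix() if A.size==4 else A
    return M@np.array(p)+np.array(f["origin"])
def spots(f,names,fn=spot_point):
    for n in names:
        for d in fn(f,n)[:2]:
            print(n,round(d["p"],2),w(f,d["at"]).round(1))
E
python3 - <<'E'
from h import *
s=sensors.observe();print(s, ctrl.hold_point_z)
names="pump stop_key_top start_key_top load_key_top lever_pivot lever_grip jaw_top vial_a_mid vial_c_mid basket_mid".split()
for c in ("scene","top"):
    f=viewer.grab_frame(c);cv2.imwrite(f"pics/{c}0.png",f["img"][:,:,::-1])
    print(c,f["origin"],f["attitude"]);spots(f,names)
E
```

```text
{'t': 0.0, 'joints': array([ 1.13038702e+00,  4.80845000e-01,  1.59686782e+00, -5.15278958e-06,
        1.06508583e+00, -4.65961556e-02]), 'joint_velocities': array([-5.92917503e-04,  8.12309142e-05, -1.15890785e-03,  1.56965866e-03,
        1.64507953e-03, -9.19165093e-04]), 'joint_torque': array([ 4.14096663e-03, -9.50671363e+01, -4.30179477e+01,  2.07189064e-04,
        1.24432112e-02,  1.51488422e-08]), 'tool_pos': array([249.21964311, 599.88481242, 230.66609884]), 'ee_rot': array([ 1.95635361e-01,  9.80676523e-01, -5.85751316e-04, -1.43197959e-04]), 'contact_force': array([0.09764014, 0.20904947, 0.11996459]), 'ft_torque': array([-0.01197334,  0.01912131,  0.01503425]), 'grip_force': 0.0, 'width': 1.0030199001637101} 18.700000000000003
scene [ 893.11502459 -455.44599854  650.60682166] [0.4248567  0.12432295 0.23151437 0.86628037]
pump 0.6 [557.3 -36.8  -2.5]
start_key_top 0.45 [504.8   6.6 104.8]
load_key_top 0.52 [501.4  50.8 105.3]
lever_pivot 0.93 [ 567.5 -154.7  144.9]
lever_grip 0.66 [ 645.7 -145.2  193.7]
jaw_top 0.72 [ 550.7 -255.5   24. ]
jaw_top 0.7 [ 564.2 -124.8  171.3]
vial_a_mid 0.61 [425.4  39.2  31. ]
vial_c_mid 0.78 [ 549.8 -256.5   22.8]
basket_mid 0.72 [506.9   4.7 103.7]
top [416.64067274 112.60549909 937.42149707] [ 0.050621   -0.0721277  -0.69623241  0.71238721]
pump 0.7 [556.5 -31.2  -1. ]
pump 0.52 [505.7   5.8 101.6]
stop_key_top 0.51 [509.4 -38.4  99.9]
start_key_top 0.59 [543.4 225.2  30. ]
start_key_top 0.57 [503.9   1.5 100.5]
lever_pivot 0.58 [ 566.8 -153.   149.3]
lever_grip 0.77 [ 645.2 -150.3  187.9]
jaw_top 0.94 [ 568.9 -119.   174.5]
vial_a_mid 0.68 [420.8  35.7  29.2]
vial_c_mid 0.42 [ 552.8 -257.6   22.3]
basket_mid 0.95 [544.6 222.6  33.6]
```

View pics/scene0.png

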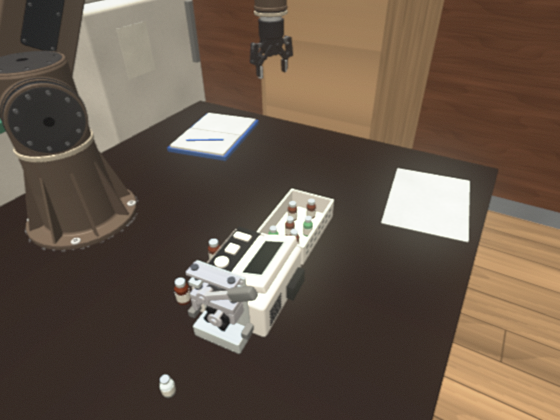

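View pics/top0.png

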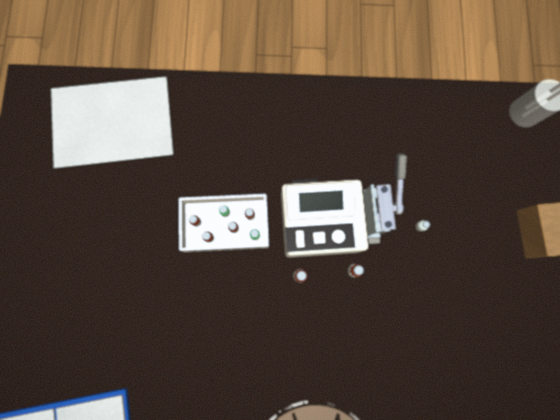

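The scene shows the pump with its lever pointing to the back. In the top view the keys are at about (300,239) load, (319,238) start and (338,236) stop. The vials are at (300,275), (356,270) and (423,226), and the lever grip is at (402,165). Next I fit the pump pose from key blobs plus the network points.

```bash
python3 - <<'E'
from h import *
from scipy.optimize import least_squares
def ray(f,u,v,z):
    K=np.array(f["intrinsics"]);d=np.array([(u-K[0,2])/K[0,0],-(v-K[1,2])/K[1,1],-1])
    o=np.array(f["origin"]);D=w(f,d)-o
    return o+D*(z-o[2])/D[2]
P=[];W=[];S=[]
K3=[(-47,85,103.5),(-47,43,103.5),(-47,1,103.5)]
for c,(x0,x1,y0,y1) in {"top":(288,352,228,250),"scene":(212,255,228,270)}.items():
    f=viewer.grab_frame(c)
    g=f["img"][y0:y1,x0:x1].min(2)
    n,l,st,ce=cv2.connectedComponentsWithStats((g>150).astype(np.uint8))
    for i in range(1,n):
        if 15<st[i,4]<250:
            u,v=ce[i]+[x0,y0]; d=f["depth"][int(round(v)),int(round(u))]
            print(c,st[i],(u,v),ray(f,u,v,103.5).round(1))
    for nme,p in dict(lever_pivot=(0,-121,150),lever_grip=(76.2,-121,194),stop_key_top=K3[2],start_key_top=K3[1],load_key_top=K3[0],pump=(0,0,0),jaw_top=(0,-88,176)).items():
        for d in spot_point(f,nme)[:2]:
            q=w(f,d["at"])
            if abs(q[2]-p[2])<10: P.append(p[:2]);W.append(q[:2]);S.append(nme)
    spots(f,["vial_a_mid","vial_b_mid","vial_c_mid"])
P=np.array(P);W=np.array(W)
def T(x,P): c,s=np.cos(x[2]),np.sin(x[2]);return P@np.array([[c,s],[-s,c]])+x[:2]
r=least_squares(lambda x:(T(x,P)-W).ravel(),[557,-34,.07],loss="soft_l1",f_scale=3)
print(r.x)
for a,b in zip(S,W-T(r.x,P)):print(a,b.round(1))
for n,p in dict(stop=(-47,1),start=(-47,43),load=(-47,85),piv=(0,-121),grip=(76.2,-121)).items():print(n,T(r.x,np.array(p)).round(1))
E
```

```text
top [  7   2  10  18 149] (np.float64(299.6979865771812), np.float64(238.63758389261744)) [502.2  46.9 103.5]
top [ 44   2  13  14 147] (np.float64(338.00680272108843), np.float64(236.0952380952381)) [509.7 -36.6 103.5]
top [ 25   4  13  12 143] (np.float64(318.7972027972028), np.float64(237.46153846153845)) [505.7   5.3 103.5]
top [35 20 29  2 43] (np.float64(339.4418604651163), np.float64(248.67441860465115)) [482.4 -39.6 103.5]
vial_a_mid 0.7 [424.4  31.6  30.5]
vial_b_mid 0.68 [437.7 -92.1  33.3]
vial_c_mid 0.63 [ 550.8 -255.4   21.5]
scene [ 21   3  19  10 116] (np.float64(241.94827586206895), np.float64(235.73275862068965)) [503.6  44.2 103.5]
scene [ 0 11  6  7 36] (np.float64(214.16666666666666), np.float64(241.75)) [ 4.635e+02 -1.000e-01  1.035e+02]
scene [ 13  15  15  11 119] (np.float64(231.80672268907563), np.float64(248.0252100840336)) [507.1   2.3 103.5]
scene [  0  28  17  14 173] (np.float64(220.14450867052022), np.float64(262.5606936416185)) [511.5 -43.2 103.5]
vial_a_mid 0.71 [504.3   5.  106.1]
vial_a_mid 0.47 [424.1  40.7  28.6]
vial_b_mid 0.63 [439.  -89.4  29.1]
vial_b_mid 0.63 [501.1  44.7 105.3]
vial_c_mid 0.55 [ 548.3 -257.2   23.4]
[ 5.57048897e+02 -3.45263229e+01  7.72473407e-02]
lever_pivot [ 0.1 -1.6]
lever_grip [ 1.9 -5.4]
stop_key_top [ 0.8 -3.7]
stop_key_top [-7.4 39.1]
start_key_top [-2.6 -1.7]
load_key_top [1.4 1. ]
pump [-1.   1.4]
lever_pivot [ 0.6 -0.1]
stop_key_top [-0.1 -1.2]
start_key_top [2.  2.2]
start_key_top [-3.6 43.3]
load_key_top [-1.   2.1]
pump [ 0.8 -4. ]
jaw_top [ 3.1 -0.2]
stop [510.1 -37.2]
start [506.9   4.7]
load [503.6  46.6]
piv [ 566.4 -155.2]
grip [ 642.4 -149.3]
```

Request:
send_rows(
  plan=[
    [[255, 0, 0, 0, -0.12], [255, 0, 0, 0, -0.12], [255, 0, 0, 0, -0.12], [255, 0, 0, 0, -0.12]],
  ],
  newtons=40,
)

```text
t: 2.6
tool_pos: [249.4, 600.2, 231.3]
ee_rot: [-0.046, 0.999, -0.0, 0.0]
contact_force: [-0.6, -0.0, 0.3]
width: 0.332
grip_force: 0.0
```

Request:
send_rows(
  plan=[
    [[255, -0.02, -0.045, 0, 0], [255, -0.02, -0.045, 0, 0], [255, -0.02, -0.045, 0, 0], [255, -0.02, -0.045, 0, 0], [255, -0.02, -0.045, 0, 0]],
  ],
)

```text
t: 3.1
tool_pos: [369.0, 383.0, 231.5]
ee_rot: [-0.043, 0.999, 0.0, 0.0]
contact_force: [1.6, -0.7, 0.5]
width: 0.003
grip_force: 0.0
```

Request:
send_rows(
  plan=[
    [[255, -0.015, -0.045, 0, 0], [255, -0.015, -0.045, 0, 0], [255, -0.015, -0.045, 0, 0], [255, -0.015, -0.045, 0, 0], [255, -0.015, -0.045, 0, 0]],
  ],
)

```text
t: 3.6
tool_pos: [463.0, 165.2, 231.6]
ee_rot: [-0.043, 0.999, 0.0, 0.0]
contact_force: [1.4, 1.1, -0.2]
width: -0.003
grip_force: 0.0
```

Request:
send_rows(
  plan=[
    [[255, -0.01, -0.045, 0, 0], [255, -0.01, -0.045, 0, 0], [255, -0.01, -0.045, 0, 0], [255, 0, -0.02, 0, 0], [255, 0, 0, 0, 0]],
  ],
)

```text
t: 4.1
tool_pos: [506.1, 12.5, 231.3]
ee_rot: [-0.042, 0.999, -0.0, 0.0]
contact_force: [0.1, -0.5, 0.1]
width: 0.003
grip_force: 0.0
```

```bash
cat >> h.py <<'E'
def pump(p,o=(557,-34.5),a=.085):
    d=np.array(p)[:2]-o;c,s=np.cos(a),np.sin(a)
    return np.round([c*d[0]+s*d[1],-s*d[0]+c*d[1],p[2]],1)
def st():
    s=sensors.observe();M=R.from_quat(s["ee_rot"]).as_matrix()
    print("t",round(s["t"],2),"pump",pump(s["tool_pos"]),"world",s["tool_pos"].round(1),"yaw_y",round(np.arctan2(-M[0,1],M[1,1]),4),"tilt",M[:2,2].round(4),"F",s["contact_force"].round(1),"w",round(s["width"],3),"grip",round(s["grip_force"],1),"q",s["joints"].round(2))
E
python3 -c "
from h import *
st()"
```

```text
t 4.1 pump [-46.7  51.2 231.3] world [506.1  12.5 231.3] yaw_y 0.083 tilt [ 0.0002 -0.0004] F [ 0.1 -0.5  0.1] w 0.003 grip 0.0 q [-0.03  0.28  1.92 -0.    0.94 -1.69]
```

Request:
send_rows(
  plan=[
    [[255, 0, -0.045, 0, 0], [255, 0, -0.005, 0.03, 0], [255, 0, 0, 0.045, 0], [255, 0, 0, 0.04, 0], [255, 0, 0, 0.0, 0]],
  ],
)

```text
t: 4.6
tool_pos: [506.9, -33.7, 112.6]
ee_rot: [-0.043, 0.999, 0.001, -0.004]
contact_force: [-0.0, 0.0, 0.5]
width: -0.001
grip_force: 0.0
```

Request:
send_rows(
  plan=[
    [[255, 0, 0, 0.008, 0], [255, 0, 0, 0.005, 0], [255, 0, 0, 0.003, 0], [255, 0, 0, 0, 0]],
  ],
)

```text
t: 5.0
tool_pos: [510.9, -34.6, 101.2]
ee_rot: [-0.043, 0.999, -0.0, 0.001]
contact_force: [-0.1, 1.0, 2.7]
width: -0.001
grip_force: 1.4
```

```bash
python3 -c "
from h import *
st()
f=viewer.grab_frame('scene');cv2.imwrite('pics/s1.png',cv2.resize(f['img'][180:360,130:370,::-1],None,fx=3,fy=3))"
```

```text
t 5.0 pump [-45.9   3.9 101.2] world [510.9 -34.6 101.2] yaw_y 0.0864 tilt [ 0.0021 -0.0002] F [-0.1  1.   2.7] w -0.001 grip 1.4 q [-0.13  0.47  2.03  0.    0.64 -1.78]
```

View pics/s1.png

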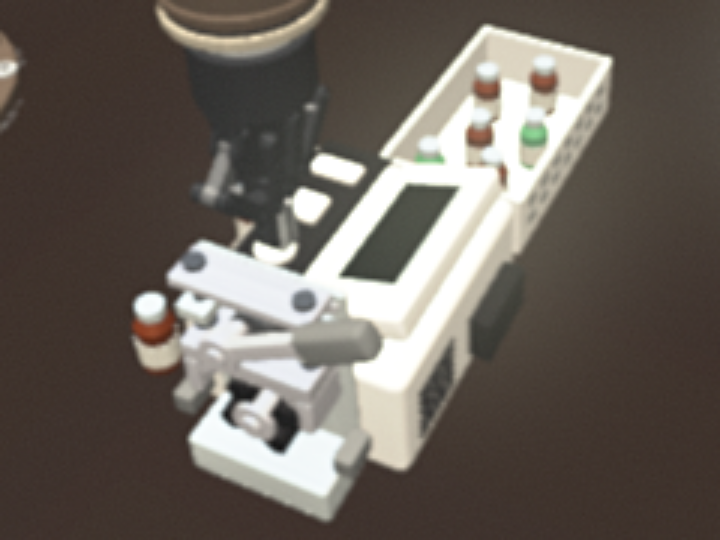

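The crop shows the fingertips on the round stop key at about (280,240), with the start key clear at (310,205). I'll press further and then let go.

Request:
send_rows(
  plan=[
    [[255, 0, 0.0, 0.004, 0], [255, 0, 0, 0, 0], [255, 0, 0, 0, 0]],
  ],
)

```text
t: 5.35
tool_pos: [511.0, -34.7, 98.0]
ee_rot: [-0.043, 0.999, -0.0, 0.001]
contact_force: [-4.1, 3.4, 34.1]
width: 0.003
grip_force: 16.7
```

Request:
send_rows(
  plan=[
    [[255, 0, 0, -0.034, 0], [255, 0, 0.0, 0, 0], [255, 0, 0.041, 0, 0], [255, 0, 0.041, 0, 0], [255, 0, 0, 0, 0]],
  ],
)

```text
t: 5.85
tool_pos: [502.1, 50.3, 130.2]
ee_rot: [-0.044, 0.999, 0.0, -0.0]
contact_force: [-0.3, -0.0, -0.3]
width: 0.002
grip_force: 0.0
```

```bash
python3 -c "
from h import *
st()"
```

```text
t 5.85 pump [-47.5  89.1 130.2] world [502.1  50.3 130.2] yaw_y 0.0887 tilt [-0.0004  0.0005] F [-0.3 -0.  -0.3] w 0.002 grip 0.0 q [ 0.04  0.42  2.02  0.    0.7  -1.62]
```

Request:
send_rows(
  plan=[
    [[255, 0, -0.003, 0.02, 0], [255, 0, 0, 0.006, 0], [255, 0, 0, 0.004, 0], [255, 0, 0, 0.0015, 0], [255, 0, 0, 0, 0]],
  ],
)

```text
t: 6.35
tool_pos: [502.8, 43.7, 98.9]
ee_rot: [-0.043, 0.999, -0.0, -0.0]
contact_force: [-3.6, -0.1, 4.1]
width: 0.004
grip_force: 2.3
```

```bash
python3 -c "
from h import *
st()"
```

```text
t 6.35 pump [-47.4  82.5  98.9] world [502.8  43.7  98.9] yaw_y 0.0857 tilt [-0.0009 -0.0001] F [-3.6 -0.1  4.1] w 0.004 grip 2.3 q [ 0.03  0.47  2.05 -0.    0.63 -1.63]
```

Request:
send_rows(
  plan=[
    [[255, 0, 0, 0.002, 0], [255, 0, 0, 0, 0], [255, 0, 0, 0, 0]],
  ],
)

```text
t: 6.65
tool_pos: [503.1, 43.7, 98.1]
ee_rot: [-0.043, 0.999, -0.0, 0.0]
contact_force: [-9.5, -1.0, 26.7]
width: 0.004
grip_force: 13.4
```

Request:
send_rows(
  plan=[
    [[255, 0, 0, -0.02, 0], [255, 0, 0, -0.045, 0], [255, 0, 0, -0.045, 0], [120, 0, 0, -0.045, 0], [120, 0, 0, 0, 0]],
  ],
)

```text
t: 7.15
tool_pos: [506.5, 43.9, 257.9]
ee_rot: [-0.043, 0.999, -0.0, 0.005]
contact_force: [0.9, -0.0, -0.2]
width: 0.333
grip_force: 0.0
```

Request:
send_rows(
  plan=[
    [[120, -0.025, -0.041, 0, 0], [120, -0.025, -0.041, 0, 0], [120, -0.025, -0.041, 0, 0], [120, -0.025, -0.041, 0, 0], [120, -0.023, -0.041, 0, 0]],
  ],
)

```text
t: 7.65
tool_pos: [644.5, -151.7, 252.0]
ee_rot: [-0.043, 0.999, -0.0, 0.0]
contact_force: [1.0, 0.7, -0.2]
width: 0.531
grip_force: 0.0
```

Request:
send_rows(
  plan=[
    [[120, 0, 0, 0, 0], [120, 0, 0, 0, 0]],
  ],
)

```text
t: 7.85
tool_pos: [643.4, -150.7, 251.3]
ee_rot: [-0.042, 0.999, 0.0, -0.0]
contact_force: [0.1, 0.3, -0.1]
width: 0.529
grip_force: 0.0
```

```bash
python3 - <<'E'
from h import *
st()
for c in ("scene","top"):
    f=viewer.grab_frame(c)
    for n in ("lever_grip","lever_pivot","stop_key_top"):
        for fn in (spot_point,recognise):
            for d in fn(f,n)[:2]:
                q=w(f,d["at"]);print(c,fn.__name__,n,round(d["p"],2),pump(q))
    if c=="scene": cv2.imwrite('pics/s2.png',cv2.resize(f['img'][180:360,130:370,::-1],None,fx=3,fy=3))
E
```

```text
t 7.85 pump [  76.2 -123.1  251.3] world [ 643.4 -150.7  251.3] yaw_y 0.0843 tilt [-0.0005  0.0002] F [ 0.1  0.3 -0.1] w 0.529 grip 0.0 q [-0.28  0.48  1.55  0.    1.12 -1.93]
scene call lever_grip 0.94 [  52.8 -126.2  186.5]
scene call lever_pivot 0.9 [   1.7 -119.6  144.9]
scene call lever_pivot 0.75 [ 41.4 -63.1  93.7]
top call lever_grip 0.91 [  78.8 -123.6  187.7]
top call lever_pivot 0.83 [   0.9 -122.2  150.7]
top call lever_pivot 0.66 [ -0.5   4.7 105.5]
top call lever_pivot 0.3 [ -26.5 -214.8   29.6]
top call stop_key_top 0.64 [-4.700e+01  1.000e-01  1.011e+02]
```

View pics/s2.png

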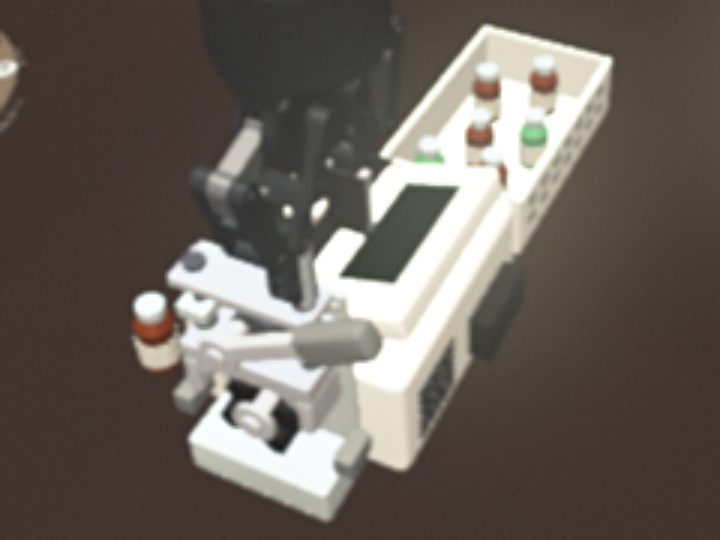

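The lever is still shut, with its grip at about (340,342). A finger shows near (300,290). I'll project the expected points to check that the fingers sit above the grip.

```bash
python3 - <<'E'
from h import *
f=viewer.grab_frame('scene')
K=np.array(f["intrinsics"]);A=np.array(f["attitude"]);M=R.from_quat(A).as_matrix()
def pr(p,a=.085):
    c,s=np.cos(a),np.sin(a);W=np.array([557+c*p[0]-s*p[1],-34.5+s*p[0]+c*p[1],p[2]])
    q=M.T@(W-f["origin"]);u=K[0,0]*q[0]/-q[2]+K[0,2];v=K[1,1]*-q[1]/-q[2]+K[1,2]
    return ((u-130)*3).round(),((v-180)*3).round()
for n,p in dict(grip=(76.2,-121,194),tcp=(76,-123,251),fo=(76,-145,255),fi=(76,-100,255),piv=(0,-121,150)).items():print(n,pr(p))
E
```

```text
grip (np.float64(335.0), np.float64(342.0))
tcp (np.float64(324.0), np.float64(264.0))
fo (np.float64(299.0), np.float64(290.0))
fi (np.float64(347.0), np.float64(227.0))
piv (np.float64(220.0), np.float64(350.0))
```

Request:
send_rows(
  plan=[
    [[120, 0, 0.002, 0.03, 0], [120, 0, 0, 0.03, 0], [120, 0, 0, 0.016, 0], [255, 0, 0, 0, 0], [255, 0, 0, 0, 0]],
  ],
  newtons=60,
)

```text
t: 9.1
tool_pos: [643.4, -147.7, 176.2]
ee_rot: [-0.043, 0.999, 0.0, -0.0]
contact_force: [-0.2, -0.1, 0.1]
width: 0.2
grip_force: 0.0
```

Request:
send_rows(
  plan=[
    [[255, 0, 0, 0, 0], [255, 0, 0, 0, 0], [255, 0, 0, 0, 0]],
  ],
)

```text
t: 9.4
tool_pos: [643.5, -147.7, 176.5]
ee_rot: [-0.043, 0.999, -0.0, 0.0]
contact_force: [-1.3, 0.5, -1.8]
width: 0.178
grip_force: 60.0
```

```bash
python3 -c "
from h import *
st()"
```

```text
t 9.4 pump [  76.6 -120.1  176.5] world [ 643.5 -147.7  176.5] yaw_y 0.0863 tilt [ 0.0008 -0.0003] F [-1.3  0.5 -1.8] w 0.178 grip 60.0 q [-0.27  0.55  1.63 -0.    0.97 -1.93]
```

Request:
send_rows(
  plan=[
    [[255, 0.0098, 0, -0.0137, 0], [255, 0.0122, 0, -0.0116, 0], [255, 0.0142, 0, -0.0091, 0], [255, 0.0157, 0, -0.0062, 0], [255, 0.0166, 0, -0.0031, 0]],
  ],
)

```text
t: 9.9
tool_pos: [575.2, -153.7, 221.0]
ee_rot: [-0.043, 0.999, -0.0, 0.002]
contact_force: [10.3, 0.5, -15.5]
width: 0.17
grip_force: 58.7
```

Request:
send_rows(
  plan=[
    [[255, 0, 0, 0, 0], [255, 0, 0, 0, 0]],
  ],
)

```text
t: 10.1
tool_pos: [574.7, -153.7, 220.9]
ee_rot: [-0.043, 0.999, -0.0, 0.0]
contact_force: [-1.7, 0.3, 8.1]
width: 0.174
grip_force: 61.5
```

```bash
python3 - <<'E'
from h import *
st()
f=viewer.grab_frame("scene")
for n in ("lever_grip","jaw_top"):
    for d in spot_point(f,n)[:2]: print(n,round(d["p"],2),pump(w(f,d["at"])))
cv2.imwrite('pics/s3.png',cv2.resize(f['img'][180:360,130:370,::-1],None,fx=3,fy=3))
E
```

```text
t 10.1 pump [   7.6 -120.3  220.9] world [ 574.7 -153.7  220.9] yaw_y 0.0858 tilt [ 0.0009 -0.0004] F [-1.7  0.3  8.1] w 0.174 grip 61.5 q [-0.31  0.41  1.74 -0.    0.99 -1.97]
lever_grip 0.94 [  19.8 -120.2  238.6]
jaw_top 0.73 [  1.3 -90.7 178. ]
```

View pics/s3.png

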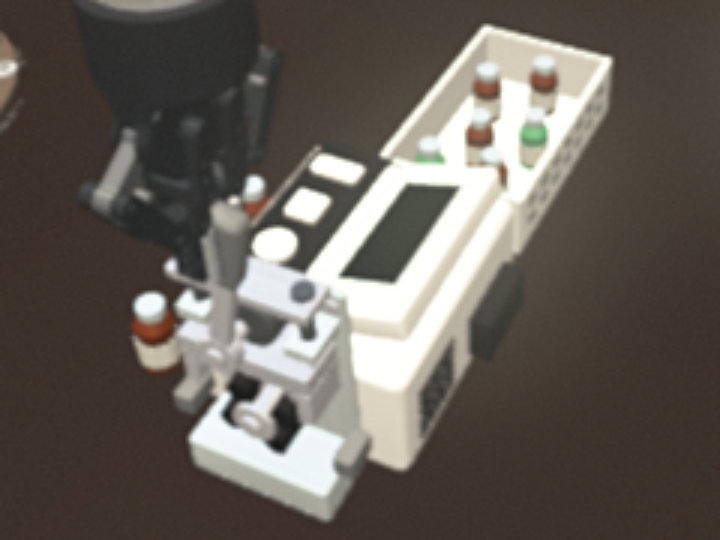

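The lever is now near vertical, from the pivot at (222,350) to the grip at (230,225), held between the fingers. I'll continue the arc.

Request:
send_rows(
  plan=[
    [[255, 0.0169, 0, 0.0002, 0], [255, 0.0165, 0, 0.0033, 0], [255, 0.0156, 0, 0.0065, 0], [255, 0.0141, 0, 0.0093, 0], [255, 0.011, 0, 0.0107, 0]],
  ],
)

```text
t: 10.75
tool_pos: [502.6, -160.2, 191.4]
ee_rot: [-0.043, 0.999, -0.001, 0.002]
contact_force: [1.0, 3.0, 16.9]
width: 0.174
grip_force: 58.4
```

Request:
send_rows(
  plan=[
    [[255, 0, 0, 0, 0], [255, 0, 0, 0, 0]],
  ],
)

```text
t: 10.95
tool_pos: [502.0, -160.3, 190.7]
ee_rot: [-0.043, 0.999, -0.0, 0.001]
contact_force: [-1.9, 1.3, 12.3]
width: 0.181
grip_force: 59.2
```

```bash
python3 - <<'E'
from h import *
st()
for c in ("scene","top"):
    f=viewer.grab_frame(c)
    for n in ("lever_grip","jaw_top","lever_pivot"):
        for fn in (spot_point,recognise):
            for d in fn(f,n)[:1]: print(c,n,round(d["p"],2),pump(w(f,d["at"])))
    (u,v)=(130,180) if c=="scene" else (300,120)
    cv2.imwrite(f'pics/{c}4.png',cv2.resize(f['img'][v:v+180,u:u+240,::-1],None,fx=3,fy=3,interpolation=cv2.INTER_CUBIC))
E
```

```text
t 10.95 pump [ -65.5 -120.6  190.7] world [ 502.  -160.3  190.7] yaw_y 0.086 tilt [ 0.0019 -0.0007] F [-1.9  1.3 12.3] w 0.181 grip 59.2 q [-0.37  0.36  1.92 -0.    0.86 -2.02]
scene lever_grip 0.67 [ -50.9 -120.   223.6]
scene lever_grip 0.89 [ -14.9 -123.   183.8]
scene jaw_top 0.7 [  2.9 -89.  184.3]
scene jaw_top 0.57 [ 12.4 -97.3 176.6]
scene lever_pivot 0.91 [   2.7 -120.9  144.8]
scene lever_pivot 0.78 [ 25.8 -62.   96.2]
top lever_grip 0.72 [ -48.  -125.8  218.1]
top lever_grip 0.6 [ -11.2 -122.2  170.2]
top jaw_top 0.94 [  0.8 -87.5 182.2]
top jaw_top 0.93 [  2.6 -85.5 185.2]
top lever_pivot 0.8 [   0.5 -117.7  151.9]
top lever_pivot 0.68 [ -3.4 -86.7 182.9]
```

View pics/scene4.png

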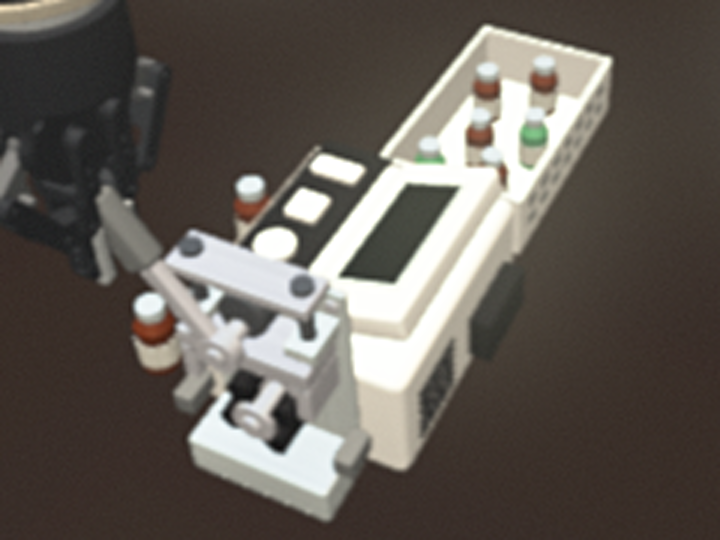

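The lever lags: the networks put the grip at about (-50, 221), so the lever is near 1.66 rad. I'll advance the hand about 0.2 rad more, then measure the lever line by back-projection onto its plane.

Request:
send_rows(
  plan=[
    [[255, 0.0055, 0, 0.0065, 0], [255, 0.0043, 0, 0.0072, 0], [255, 0, 0, 0, 0], [255, 0, 0, 0, 0]],
  ],
)

```text
t: 12.05
tool_pos: [492.7, -161.1, 176.9]
ee_rot: [-0.043, 0.999, -0.0, 0.001]
contact_force: [0.5, 1.8, 8.8]
width: 0.177
grip_force: 61.7
```

```bash
python3 - <<'E'
from h import *
st()
for c in ("scene","top"):
  for k in range(2):
    f=viewer.grab_frame(c)
    for n in ("lever_grip","jaw_top","lever_pivot"):
        for d in spot_point(f,n)[:1]:
            q=pump(w(f,d["at"]));print(c,n,round(d["p"],2),q, "lever",round(np.arctan2(q[2]-150,q[0])-np.pi/6,3) if n=="lever_grip" else "")
  if c=="scene":
    np.savez("f.npz",K=f["intrinsics"],A=f["attitude"],o=f["origin"])
    cv2.imwrite('pics/s5.png',cv2.resize(f['img'][210:330,130:290,::-1],None,fx=5,fy=5,interpolation=cv2.INTER_CUBIC))
E
```

```text
t 12.05 pump [ -74.8 -120.7  176.9] world [ 492.7 -161.1  176.9] yaw_y 0.0861 tilt [ 0.0023 -0.0008] F [0.5 1.8 8.8] w 0.177 grip 61.7 q [-0.37  0.36  1.95  0.    0.82 -2.03]
scene lever_grip 0.69 [ -61.8 -120.2  213.3] lever 1.821
scene jaw_top 0.82 [ -0.7 -91.4 185.2] lever 
scene lever_pivot 0.73 [   0.2 -122.   146.7] lever 
scene lever_grip 0.86 [ -61.3 -121.6  213.8] lever 1.813
scene jaw_top 0.76 [  1.  -91.1 182.9] lever 
scene lever_pivot 0.93 [  -0.2 -121.9  146.9] lever 
top lever_grip 0.5 [ -57.6 -126.7  208.5] lever 1.825
top jaw_top 0.97 [  5.4 -85.1 185.8] lever 
top lever_pivot 0.59 [  -0.6 -119.   149.5] lever 
top lever_grip 0.5 [ -60.8 -124.4  207.1] lever 1.864
top jaw_top 0.74 [   0.3 -119.   148.8] lever
```

View pics/s5.png

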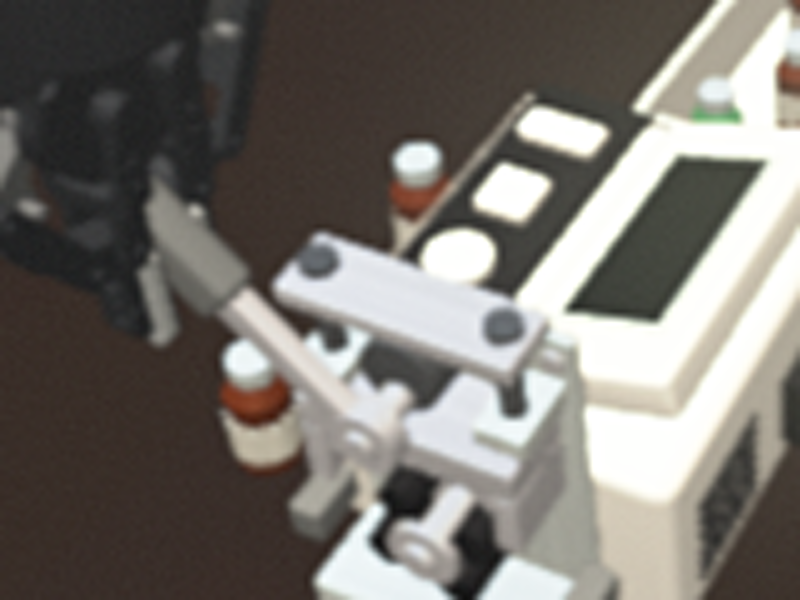

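The lever runs from the pivot at (362,437) to the grip centre at about (198,248) in this crop, and the vials are standing. I'll check the angle from these pixels.

```bash
python3 - <<'E'
from h import *
z=np.load("f.npz");K,o=z["K"],z["o"];M=R.from_quat(z["A"]).as_matrix()
def bp(u,v,Y):
    u,v=u/5+130,v/5+210
    D=M@np.array([(u-K[0,2])/K[0,0],-(v-K[1,2])/K[1,1],-1])
    P0=pump(o);P1=pump(o+1000*D);return P0+(P1-P0)*(Y-P0[1])/(P1[1]-P0[1])
a=bp(362,437,-125)
for g in ((198,248),(235,295),(160,200)):
    b=bp(*g,-125);d=b-a;print(a.round(),b.round(),np.arctan2(d[2],d[0])-np.pi/6)
st()
E
```

```text
[   1. -125.  153.] [ -50. -125.  218.] 1.7200390799470284
[   1. -125.  153.] [ -39. -125.  201.] 1.7472769472676535
[   1. -125.  153.] [ -61. -125.  234.] 1.7040392147528531
t 12.85 pump [ -74.8 -120.7  177. ] world [ 492.7 -161.1  177. ] yaw_y 0.0862 tilt [ 0.0023 -0.0008] F [0.8 0.8 8. ] w 0.182 grip 61.7 q [-0.37  0.36  1.95  0.    0.82 -2.03]
```

Request:
send_rows(
  plan=[
    [[255, 0.0042, 0, 0.008, 0], [255, 0, 0, 0, 0], [255, 0, 0, 0, 0], [255, 0, 0, 0, 0], [255, 0, 0, 0, 0]],
  ],
)

```text
t: 13.35
tool_pos: [488.8, -161.4, 169.0]
ee_rot: [-0.043, 0.999, -0.0, 0.001]
contact_force: [1.9, 2.5, 7.5]
width: 0.184
grip_force: 63.6
```

```bash
python3 - <<'E'
from h import *
for k in range(3):
  for c in ("scene","top"):
    f=viewer.grab_frame(c)
    for d in spot_point(f,"lever_grip")[:1]:
        q=pump(w(f,d["at"]));print(c,round(d["p"],2),q,"lever",round(np.arctan2(q[2]-150,q[0])-np.pi/6,3))
  if k==0: spots(f,["vial_a_mid","vial_c_mid","basket_mid"])
st()
E
```

```text
scene 0.76 [ -66.5 -118.   207.2] lever 1.908
top 0.72 [ -64.9 -125.6  197.1] lever 1.99
vial_a_mid 0.69 [422.3  38.6  29.9]
scene 0.91 [ -65.  -120.8  202.6] lever 1.938
top 0.68 [ -65.8 -127.5  201. ] lever 1.959
scene 0.82 [ -65.6 -121.   204.1] lever 1.928
top 0.57 [ -66.6 -126.6  199. ] lever 1.984
t 14.1 pump [ -78.7 -120.7  169. ] world [ 488.8 -161.4  169. ] yaw_y 0.0862 tilt [ 0.0028 -0.0009] F [1.8 2.4 7.5] w 0.175 grip 63.6 q [-0.38  0.37  1.97  0.    0.8  -2.04]
```

```bash
python3 -c "
from h import *
print(order.finish_job())"
```

```text
the job is handed in; nothing more can be done
None
```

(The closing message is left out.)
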